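Zero the indexing fixture and hold its index pin out

TASK

Get the indexing fixture ready to be turned to its next hole: take the red screwdriver from the rack, press the yellow recessed zero button of the readout right down with the screwdriver's tip for a moment, then put the screwdriver back fully home in the rack's middle hole and let go of it. Then grip the black pull knob and draw the sprung index pin straight back as far as it goes, and finish while still holding it there, clear of the index plate. Leave the grease tin, the tape measure and the bearing where they are.

Things in the scene. Friction and masses are not known exactly. Their poses are not given: they have to be found in the camera images.
- index_fixture: Fixture fixed to the bench: dark steel base 160 x 210 x 12 mm, origin under its centre, z up, front = -x (roughly towards the robot); place and yaw vary. At y = -45 mm an upright aluminium index plate (94 mm across, top z = 111 mm), before it a grey post (26 mm wide, front x = -60, top z = 116 mm) with the pin. At y = +60 mm the grey readout pod (100 x 64 mm, top z = 57 mm) with the button.
- knob_grip (a point): On the pin axis, in the middle of the black pull knob's round grip (26 mm in diameter, 26 mm long), 102 mm above the bench; the knob's outer (front) end has a rim 34 mm in diameter, from 13 to 21 mm in front of this point. Moves with the pin. Axes as the fixture's: pull level along -x. Free at the sides and above.
- index_pin (a joint): Travel of the index pin in m: 0 = home in the plate's hole (8 mm deep), grows as it is pulled along the fixture's -x; 0.020 = fully back against its solid stop. The spring pulls it home with 5 N at 0, rising to 12 N fully back; it springs home when let go.
- button_top (a point): Centre of the top face of the yellow button cap (14.4 mm in diameter), moving with it; 52 mm above the bench when up. It sits in a round recess 16 mm in diameter, 5 mm below the pod's top, too narrow for fingers; 26 mm to the front (-x) of the pod's middle. Pressed straight down.
- zero_button (a joint): Travel of the zero button in m: 0 = up, 0.005 = right down at its solid stop; the spring needs about 5 N for that and lifts it again.
- rack: Wooden tool rack fixed to the bench: block 56 (x) x 126 (y) x 92 mm high, origin at the centre of its underside, z up. Three vertical through holes 10 mm in diameter at y = -42, 0 and +42 mm; the screwdriver belongs in the middle one. Place and yaw vary.
- rack_hole (a point): Centre of the mouth of the rack's middle hole, on the rack's top face, 92 mm above the bench.
- driver_red: Cross-head screwdriver, red handle, 170 mm long, about 70 g. y axis: along the shaft from tip to handle end; shaft axis at x = 0, z = 12.7 mm. Tip at y = -85, steel shaft 5.5 mm thick to y = 5, handle y = 5 to 85 mm, at most 27 mm thick. It starts tip down in the rack's middle hole, the handle's shoulder resting on the rack's top (tip about 2 mm above the bench), leaning up to 5 degrees.
- driver_tip (a point): The screwdriver's tip, on the shaft axis; y axis along the shaft towards the handle.
- driver_handle (a point): Point on the shaft axis in the middle of the red handle, 135 mm from the tip; y axis along the shaft towards the handle end.
- grease_tin: Bystander: round paint tin, 78 mm in diameter and 78 mm high, origin at the centre of its underside. Not to be disturbed.
- tape_measure: Bystander: yellow tape measure, 67 x 84 x 29 mm, lying near the bench's front edge, on the left, origin under its centre. Not to be disturbed.
- bearing: Bystander: ball bearing, 52 mm in diameter, 15 mm high, lying flat near the bench's front edge, origin under its centre. Not to be disturbed.
Things that resemble listed ones, but are neither listed nor needed, are in the scene too. There is more than one size of the driver_red; the job needs the larger.

How it is judged (in metres and radians):
On the way, in this order (a step that is already met when the one before it is completed fails the run):
1. the zero button is pressed right down by the screwdriver (value of joint zero_button above 0.004 m and contact force between driver_red and zero_button above 1 N), for 0.1 s.
2. the screwdriver is back in the rack's middle hole, fully home, and released (horizontal distance between driver_tip and rack_hole below 0.012 m and height (world z) of driver_tip below 0.012 m and angle between driver_red's own y axis and vertical below 0.15 rad and contact force between the fingers and driver_red below 0.1 N), for 0.2 s.
3. the index pin is drawn fully back by the fingers (value of joint index_pin above 0.017 m and contact force between the fingers and index_pin above 3 N), for 0.3 s.
At the end, for the whole second after the job is handed in: The fingers hold the pull knob (more than 3 N of contact) with the index pin drawn back more than 17 of its 20 mm; the zero button is up again; the screwdriver stands at rest in the rack's middle hole, its tip within 12 mm of the bench and of the hole's axis, leaning less than 0.15 rad (all of step 3 and contact force between driver_red and index_pin below 0.1 N and value of joint zero_button below 0.0015 m and horizontal distance between driver_tip and rack_hole below 0.012 m and height (world z) of driver_tip below 0.012 m and angle between driver_red's own y axis and vertical below 0.15 rad and linear speed of driver_red below 0.03 m/s); the arm keeps its last pose, push and grip.
It fails at once if the grease tin, the tape measure or the bearing is shifted by more than 30 mm (distance of any of grease_tin, tape_measure, bearing from where it was at the start of the episode above 0.03 m).
It also fails if it takes over 54 s, if anything falls off the work surface, if the arm or the gripper's body presses on something with over 40 N, if the wrist force passes 120 N, or if a joint passes its speed limit or range.

ROBOT

A 6-joint arm with a two-finger parallel gripper is mounted at the origin on a cart in front of the work surface, level with it; the furniture and walls round the work are solid. World frame = base frame: x ahead of the robot, y to its left, z up, the work surface at z = 0. Lengths are in mm, angles in rad, forces in N, time in s.
With the tool pointing down it reaches from about 300 to 775 mm from the base axis. Payload 14.6 kg.
Tool frame: the origin (TCP) lies on the centre line of the jaws, within the pads' length; the fingertips stand manip.tcp_to_tips ahead of it and the grasp point (between the pads) lies 5 mm behind it (manip.tcp_to_tips is the distance from the TCP to the fingertips, in mm); z points along the fingers, y is the direction in which the jaws open and shut (so a half turn about z gives the same grasp; the last joint's range is limited). The gripper opens to 94 mm and grips with 3 to 60 N. Pads are 16 mm wide; open, the fingers measure 119 mm over their backs; the gripper's body (75 mm by 177 mm) begins 78 mm behind the grasp point.
Start: joints at [1.12, 0.3, 1.521, -0, 1.321, -0.067], TCP at [205.942, 509.978, 219.446] pointing down, gripper open.
Joint ranges: [-3.03, 3.03], [-0.79, 2.21], [0.23, 2.52], [-1.04, 4.18], [0, 3.07], [-2.55, 2.55]. Speed limits (rad/s): [2.22, 2.22, 2.57, 3.14, 3.14, 3.14].

INTERFACE

Orientations are given as [roll, pitch, yaw] about the fixed x, y, z axes, in that order (R = Rz(yaw) Ry(pitch) Rx(roll)).
In Python, from cell import manip, optics, workorder gives the robot as it stands. The module is installed in compiled form; this text tells all that it offers.
- The arm moves only by the tool jog_arm, never from a script. Its argument "deltas" is text: rows parted by semicolons, each of 5 numbers parted by spaces: the shift along the tool's x, y, z in mm, then the turn about the tool's z in rad, then the finger opening in mm, from 0 to 94. In form: tx ty tz twist grip; .... A call has exactly 10 rows; each row is the pose to reach, as a shift and turn from the pose commanded when the call began, along the tool's axes at that moment; what a row does not reach only later rows make up. A row lasts 1/8 s, in which the tool goes at most 62.5 mm and 10.7 degrees, less where a joint would pass 70% of its speed; a pose out of reach is approached as far as the arm can. A call with a gripper value outside its range is refused whole. The fingers move at their own pace and stop on an object; "squeeze" is the grip in N (left out, the last holds). Time passes only in rows, so rows that repeat a pose let the fingers close, or fill a call up. It gives the time, the measured TCP pose, the force and the opening at its end, in the units of the state.
- manip.read_state(): the state, without advancing time (a new reading comes with each control period).
- optics.camera(name): name is "scene" or "top" or "wrist"; returns (picture, depth): 480x640x3 uint8, red, green, blue; 480x640 float32, mm along the optical axis (not along the pixel's ray), 0 where there is no reading.
- optics.get_calibration(name): a dict with "intrinsics" (3x3 intrinsics, pixels), "R" (3x3) and "t" (3): a world point X has camera coordinates R X + t; the wrist camera has in their place "hand_eye" (4x4, takes a point from camera to tool coordinates, whose origin is the TCP and whose axes are the flange's). Camera axes: x right, y down, z forward; pixel columns grow to the right and rows downward; lengths in mm; the calibration is good to about 2 mm. A picture is of the moment at which its call begins: read the wrist's pose just before it. get_calibration takes no time and is no camera call.
- workorder.sign_off(): hands the job in, once; it reports no verdict.
The state is a dict: "clock": time; "joints": joint angles; "qd": joint speeds; "effort": joint torques, N m; "eef_pos": TCP position; "eef_rot": TCP orientation; "wrist_force": force on the tool from outside, world axes, zero at the start; "moment": the same for the moment, N m; "finger_gap": finger opening in mm.
Only numpy, scipy, OpenCV 4.12 (cv2) and the standard library are available. Lean on these libraries where they do the work, as an engineer would, in place of code of your own. Each camera call takes 0.05 s, during which the arm holds its last target.

## Working session

There is one attempt and no reset: what is moved stays moved. The work goes in short steps, Python scripts to look and compute and a tool call to move; the robot and the scene stay as the last step left them, time stands still between calls to the robot, and variables do not carry over. Pictures are saved under pics/ and viewed, and the job is handed in when it is done.

Besides the shell and the picture viewer there is one more tool, called after "Emit:" as a command line: name --argument value ..., lists and objects as JSON in quotes. jog_arm: Moves the arm, as the interface text tells. Its arguments: {"type":"object","properties":{"deltas":{"type":"string"},"squeeze":{"type":"number"}},"required":["deltas"]}

```bash
mkdir -p pics; ls; python3 - <<'E'
from cell import manip, optics, workorder
import cv2,numpy as np
print(manip.read_state(), manip.tcp_to_tips)
for n in ["scene","top","wrist"]:
    p,d=optics.camera(n); cv2.imwrite(f"pics/{n}0.png",p[:,:,::-1]); np.savez(f"{n}0.npz",p=p,d=d)
    print(n,optics.get_calibration(n), d.min(), d.max())
E
```

```text
pics
{'clock': 0.0, 'joints': array([ 1.12037760e+00,  3.00463330e-01,  1.52158951e+00,  2.20691437e-06,
        1.32069807e+00, -6.65768190e-02]), 'qd': array([-1.31398707e-03,  8.91191712e-04,  4.03660446e-04,  5.03312888e-04,
       -1.40828076e-03,  6.58617905e-05]), 'effort': array([ 2.31990671e-03, -5.31812668e+01, -3.52729547e+01,  7.09124445e-02,
        2.44874088e-02, -1.19656715e-04]), 'eef_pos': array([205.84843465, 509.75645765, 218.88701962]), 'eef_rot': array([-3.14043711e+00, -7.91888188e-05,  2.75775016e+00]), 'wrist_force': array([ 0.09008527, -0.17956474, -0.74143894]), 'moment': array([ 0.0424634 , -0.04284833, -0.02070006]), 'finger_gap': 94.04548461355414} 14.0
scene {'intrinsics': array([[484.41709316,   0.        , 323.7213454 ],
       [  0.        , 484.41709316, 239.92389502],
       [  0.        ,   0.        ,   1.        ]]), 'R': array([[ 0.48526405, -0.87435383,  0.00491713],
       [-0.44780785, -0.25335443, -0.8574845 ],
       [ 0.75099063,  0.41390447, -0.51448631]]), 't': array([-330.63588938,  353.42297227,  643.5376299 ])} 0.0 3999.7964
top {'in
[... 232 characters left out ...]
69933 ,  0.0093737 , -0.1604879 ],
       [ 0.1605594 ,  0.00744605, -0.98699809]]), 't': array([ -58.29333946,  572.41680453, 1126.70932165])} 0.0 2094.169
wrist {'intrinsics': array([[331.0178308 ,   0.        , 322.10222862],
       [  0.        , 331.0178308 , 243.93490129],
       [  0.        ,   0.        ,   1.        ]]), 'hand_eye': array([[ 7.43037101e-04, -9.65593054e-01, -2.60056729e-01,
         7.54010984e+01],
       [ 9.99999661e-01,  6.25278306e-04,  5.35546455e-04,
         5.53324358e-01],
       [-3.54512106e-04, -2.60057039e-01,  9.65593191e-01,
        -1.65004127e+02],
       [ 0.00000000e+00,  0.00000000e+00,  0.00000000e+00,
         1.00000000e+00]])} 0.0 1277.3523
```

View pics/scene0.png

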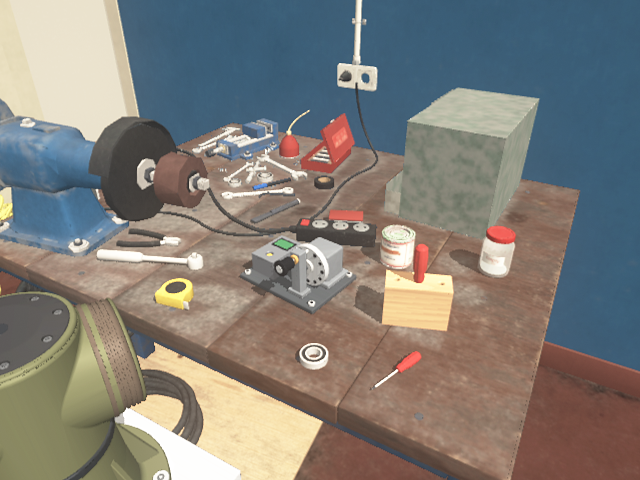

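View pics/top0.png

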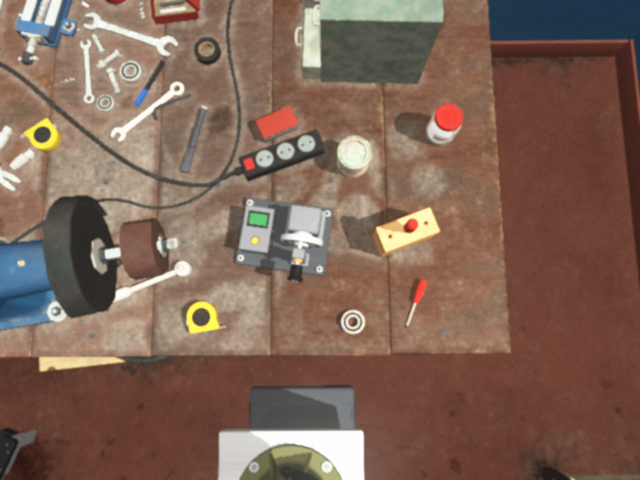

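View pics/wrist0.png

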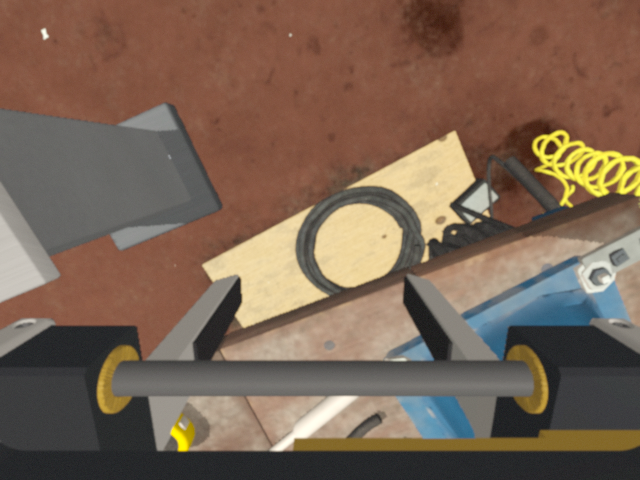

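Candidates for the driver: the large red one upright in the rack at top px (411,225), scene (421,263), and the small red one lying at top px (416,300), scene (398,370). The red jar lid at (447,117) and red boxes are not drivers. By the description I choose the one in the rack. Next I'll check it in a close crop and take first measurements.

```bash
cat > h.py <<'E'
import numpy as np,cv2
from scipy.spatial.transform import Rotation as Ro
from cell import manip, optics, workorder
def cam(n,st=None):
    c=optics.get_calibration(n); K=c["intrinsics"]
    if n=="wrist":
        T=np.eye(4);T[:3,:3]=Ro.from_euler('xyz',st['eef_rot']).as_matrix();T[:3,3]=st['eef_pos']
        T=T@c["hand_eye"]; return K,T[:3,:3],T[:3,3]
    R=c["R"];return K,R.T,-R.T@c["t"]
def ray(C,u,v):
    K,R,o=C; d=R@np.linalg.inv(K)@np.array([u,v,1.]); return o,d
def onplane(C,u,v,z):
    o,d=ray(C,u,v); return o+d*(z-o[2])/d[2]
def cloud(C,D):
    K,R,o=C; v,u=np.mgrid[:480,:640]
    X=np.stack([(u-K[0,2])/K[0,0]*D,(v-K[1,2])/K[1,1]*D,D],-1)
    return X@R.T+o
def proj(C,X):
    K,R,o=C; c=R.T@(np.asarray(X)-o); p=K@c; return p[:2]/p[2]
E
python3 - <<'E'
from h import *
t=np.load('top0.npz');s=np.load('scene0.npz')
a=cv2.resize(t['p'][180:350,225:455],None,fx=3.4,fy=3.4,interpolation=cv2.INTER_CUBIC)
cv2.imwrite('pics/topcrop.png',a[:,:,::-1])
a=cv2.resize(s['p'][220:400,230:470],None,fx=3.3,fy=3.3,interpolation=cv2.INTER_CUBIC)
cv2.imwrite('pics/scenecrop.png',a[:,:,::-1])
for n,f in(('top',t),('scene',s)):
    C=cam(n);P=cloud(C,f['d']);hsv=cv2.cvtColor(f['p'],cv2.COLOR_RGB2HSV)
    red=((hsv[...,0]<8)|(hsv[...,0]>172))&(hsv[...,1]>150)&(hsv[...,2]>90)
    yel=(hsv[...,0]>20)&(hsv[...,0]<32)&(hsv[...,1]>150)&(hsv[...,2]>120)
    for nm,m in(('red',red),('yel',yel)):
        k,l,st,ce=cv2.connectedComponentsWithStats(m.astype(np.uint8))
        for i in range(1,k):
            if st[i,4]>15:
                q=P[(l==i)&(f['d']>0)]
                print(n,nm,st[i],ce[i].round(1),q.min(0).round(),q.max(0).round(),np.median(q,0).round(1))
C=cam('top');P=cloud(C,t['d'])
m=(abs(P[...,2]-92)<6)&(P[...,1]<-100)&(P[...,1]>-330)&(P[...,0]<700)&(P[...,0]>350)
xy=P[m][:,:2].astype(np.float32); print('rack',cv2.minAreaRect(xy),len(xy), np.median(P[m][:,2]))
E
```

```text
top red [109   0  16   4  42] [116.   1.] [1186.  424.    4.] [1198.  457.   23.] [1188.8  440.5   13.2]
top red [151   0  49  23 386] [177.5  13.6] [ 1.131e+03  2.230e+02 -1.000e+00] [1191.  351.   84.] [1142.3  277.6   20.9]
top red [435 103  28  28 597] [448.7 116.6] [ 807. -418.   -4.] [ 914. -328.  106.] [ 837.9 -359.3   98.9]
top red [256 106  41  32 734] [276.2 121.6] [818. -14.  -5.] [903.  82.  41.] [856.5  33.4  32.9]
top red [243 158  12  13 110] [248.6 163.7] [736.  83.  37.] [766. 109.  51.] [750.   95.3  44.1]
top red [405 219  13  13 122] [410.7 225.2] [ 570. -266.  130.] [ 591. -244.  173.] [ 578.7 -254.   166.9]
top red [413 279  14  24 207] [419.4 290.1] [ 429. -314.   -6.] [ 483. -280.   21.] [ 456.3 -294.    13.1]
top yel [ 24 118  37  34 562] [ 44.7 135.9] [798. 558.   1.] [885. 635.  35.] [829.3 583.6  26.2]
top yel [253 238   5   5  23] [254.8 240. ] [565.  74.  47.] [574.  83.  56.] [569.1  78.2  51.1]
top yel [186 301  34  33 558] [202.7 317.4] [364. 162.  -5.] [436. 242.  34.] [397.2 194.7  27. ]
scene red [311 132  43  41 408] [335.4 152.9] [1138.  222.    2.] [1347.  306.  139.] [1181.7  241.8   51.1]
scene red [284 136  15  21 213] [291.1 147.3] [1187.  406.    7.] [1236.  450.   74.] [1206.9  422.4   36.5]
scene red [302 138  23  22  64] [315.  149.6] [1136.  256.   13.] [1334.  367.  119.] [1249.1  355.5   24.1]
scene red [301 220   8   5  36] [304.6 222.1] [738.  83.  43.] [764. 105.  48.] [750.6  93.9  45.5]
scene red [487 226  29  18 382] [500.7 234.5] [ 807. -390.   -1.] [1031. -331.  104.] [ 830.7 -362.    99.9]
scene red [414 244  14  39 379] [420.3 262.6] [ 570. -272.   94.] [ 591. -249.  173.] [ 576.2 -262.2  141.3]
scene red [396 351  25  21 210] [408.4 361. ] [ 429. -311.    0.] [ 481. -282.   20.] [ 454.3 -297.1   14.6]
rack ((584.3016967773438, -258.84918212890625), (56.802799224853516, 127.1607666015625), 20.263410568237305) 1274 91.04626839743685
```

View pics/topcrop.png

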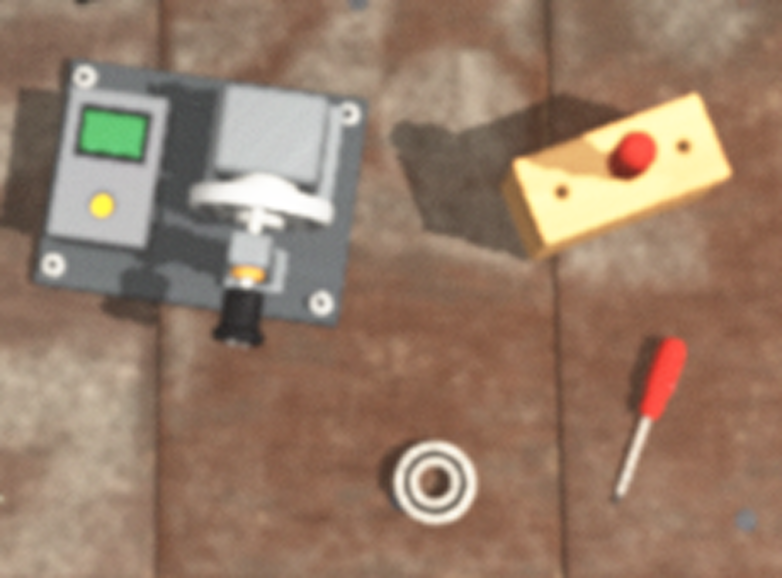

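View pics/scenecrop.png

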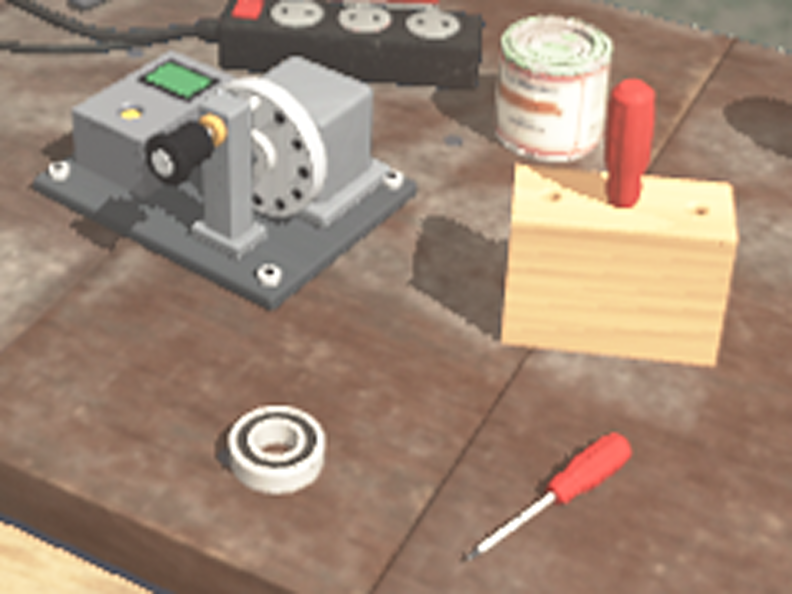

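The crops show the larger red driver upright in the rack's middle hole (topcrop (632,155)) and the small one lying beside the rack, which is rejected. The rack's top measures 57 x 127 mm at z 91, with yaw about +20°, so it fits the description. The button is at about (569,78,51) and the fixture yaw is roughly -8°. I'll move to view the fixture and rack more closely.

Emit:
jog_arm --deltas "-50 -40 -10 -0.05 94; -100 -80 -20 -0.1 94; -150 -117 -31 -0.15 94; -200 -155 -31 -0.2 94; -250 -195 -31 -0.244 94; -300 -232 -31 -0.244 94; -350 -270 -31 -0.244 94; -400 -310 -31 -0.244 94; -430 -333 -31 -0.244 94; -430 -333 -31 -0.244 94"

```text
clock: 1.4
eef_pos: [480.7, 37.9, 249.9]
eef_rot: [-3.141, -0.001, 2.998]
wrist_force: [0.0, 0.4, 0.1]
finger_gap: 94.2
```

```bash
python3 - <<'E'
from h import *
st=manip.read_state();p,d=optics.camera('wrist');np.savez('w1.npz',p=p,d=d,pos=st['eef_pos'],rot=st['eef_rot'])
print(st['clock'],st['joints'].round(3),st['eef_pos'],st['eef_rot']);cv2.imwrite('pics/w1.png',p[:,:,::-1])
E
```

```text
1.4 [ 0.003  0.124  1.662 -0.     1.356 -1.424] [480.67322074  37.93567066 249.88228284] [-3.14126722e+00 -9.60140959e-04  2.99816090e+00]
```

View pics/w1.png

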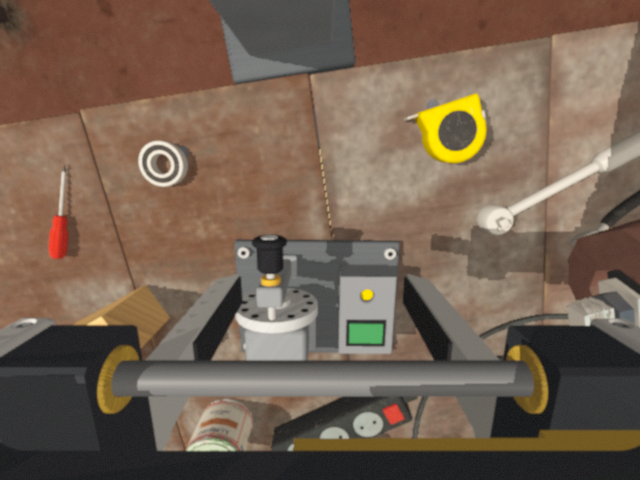

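The wrist view shows the fixture square to the image: knob at (269,255), button at (367,295), pod around (367,315), bearing at (163,163) and tape at (455,130). Next I'll measure these from this view and from the top view.

```bash
python3 - <<'E'
from h import *
w=np.load('w1.npz');t=np.load('top0.npz');s=np.load('scene0.npz')
Cs={'w':cam('wrist',dict(eef_pos=w['pos'],eef_rot=w['rot'])),'t':cam('top'),'s':cam('scene')}
for n,f in(('w',w),('t',t),('s',s)):
    C=Cs[n];P=cloud(C,f['d']);hsv=cv2.cvtColor(f['p'],cv2.COLOR_RGB2HSV)
    near=(P[...,0]>450)&(P[...,0]<680)&(P[...,1]>-90)&(P[...,1]<140)&(f['d']>0)
    yel=(hsv[...,0]>20)&(hsv[...,0]<32)&(hsv[...,1]>150)&(hsv[...,2]>110)&near&(P[...,2]<60)&(P[...,2]>40)
    v,u=np.nonzero(yel)
    if len(u): print(n,'button',u.mean(),v.mean(),len(u),onplane(C,u.mean(),v.mean(),52).round(1),np.median(P[yel],0).round(1))
    m=near&(abs(P[...,2]-57)<2.5)&(P[...,1]>20)
    xy=P[m][:,:2].astype(np.float32)
    if len(xy)>50:print(n,'pod',cv2.minAreaRect(xy),np.median(P[m][:,2]))
    m=near&(P[...,2]<16)&(P[...,2]>8)&(hsv[...,1]<60)
    xy=P[m][:,:2].astype(np.float32);
    if len(xy)>50:print(n,'base',cv2.minAreaRect(xy),len(xy))
    k=near&(hsv[...,2]<55)&(P[...,2]>85)&(P[...,2]<130)
    q=P[k]
    if len(q): print(n,'knob',len(q),q.min(0).round(),q.max(0).round(),np.median(q,0).round(1))
    if len(q)>20:
        xy=q[:,:2].astype(np.float32);print(cv2.minAreaRect(xy))
E
```

```text
w button 366.53846153846155 294.63461538461536 104 [571.8  78.6  52. ] [572.2  78.5  51.5]
w pod ((594.2838745117188, 62.13108825683594), (91.2294921875, 100.63008880615234), 81.3498306274414) 56.885101685601825
w base ((586.6600341796875, 16.407485961914062), (209.9764862060547, 159.11358642578125), 81.60993957519531) 6179
w knob 877 [473. -59.  85.] [565.   8. 120.] [489.9 -13.1 113.3]
((518.0430908203125, -19.83275604248047), (67.48143005371094, 87.58165740966797), 81.9603500366211)
t button 254.82608695652175 240.0 23 [569.3  78.2  52. ] [569.1  78.2  51.1]
t pod ((594.9931640625, 75.27767181396484), (64.19677734375, 100.5701675415039), 81.42191314697266) 56.880617076852786
t base ((586.1273803710938, 15.954841613769531), (209.24105834960938, 160.4892578125), 81.42588806152344) 2317
t knob 80 [473. -26. 107.] [503.  -3. 121.] [485.1 -11.5 113.4]
((488.97930908203125, -16.199874877929688), (24.24610710144043, 27.77704620361328), 79.68079376220703)
s pod ((596.5751953125, 74.5386962890625), (66.32965087890625, 102.68344116210938), 81.10523986816406) 57.99963263733804
s base ((578.8123168945312, 15.003410339355469), (209.53302001953125, 144.92335510253906), 81.15541076660156) 1509
s knob 22 [474. -47.  88.] [561.  -2. 115.] [476.3 -17.3 102. ]
((514.0233154296875, -33.76887893676758), (25.560283660888672, 93.27249908447266), 63.568477630615234)
```

Fixture centre is (586.4,16.2) and yaw -8.5°. The model puts the button at (569.6,79.3), and the camera readings of about (570.5,78.4) agree with it. Now I'll hover over the driver.

Emit:
jog_arm --deltas "-15 -30 0 0.185 94; -30 -60 0 0.37 94; -45 -95 0 0.555 94; -60 -130 0 0.74 94; -78 -165 0 0.925 94; -95 -195 0 1.11 94; -112 -225 0 1.295 94; -130 -255 0 1.48 94; -142 -277 0 1.665 94; -142 -277 0 1.85 94"

```text
clock: 2.7
eef_pos: [582.4, -253.7, 249.8]
eef_rot: [-3.141, -0.0, 1.146]
wrist_force: [1.9, 0.9, -0.4]
finger_gap: 93.8
```

```bash
cat > look.py <<'E'
import sys
from h import *
n=sys.argv[1]
st=manip.read_state();p,d=optics.camera('wrist');np.savez(n+'.npz',p=p,d=d,pos=st['eef_pos'],rot=st['eef_rot'])
print(st['clock'],st['joints'].round(3),st['eef_pos'].round(1),st['eef_rot'].round(4),st['wrist_force'].round(1),st['finger_gap']);cv2.imwrite(f'pics/{n}.png',p[:,:,::-1])
E
python3 look.py w2
```

```text
2.7 [-0.469  0.476  1.209  0.     1.457 -0.043] [ 582.4 -253.7  249.8] [-3.1406e+00 -1.0000e-04  1.1456e+00] [ 1.9  0.9 -0.4] 93.81757985147816
```

View pics/w2.png

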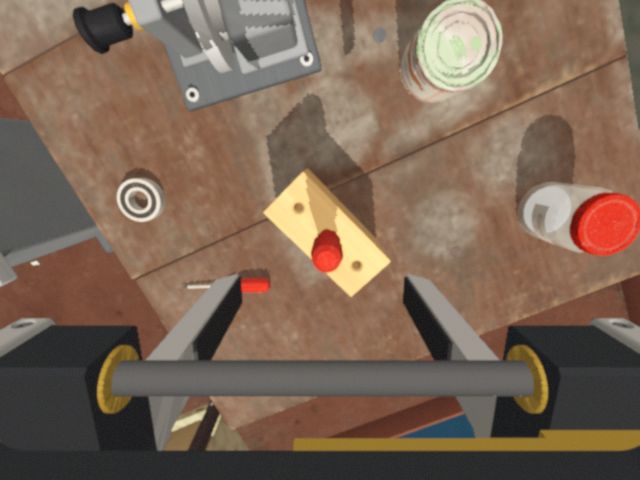

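The wrist view shows the rack's side holes at (299,208) and (357,265), with the driver handle between them at (327,252).

```bash
python3 - <<'E'
from h import *
w=np.load('w2.npz');t=np.load('top0.npz');s=np.load('scene0.npz')
Cs={'w':cam('wrist',dict(eef_pos=w['pos'],eef_rot=w['rot'])),'t':cam('top'),'s':cam('scene')}
C=Cs['w']
a=onplane(C,299,208,92);b=onplane(C,357,265,92);print('holes',a,b,(a+b)/2,np.linalg.norm(a-b),np.degrees(np.arctan2(*(b-a)[:2])))
for n,f in(('w',w),('t',t),('s',s)):
    C=Cs[n];P=cloud(C,f['d'])
    near=(P[...,0]>520)&(P[...,0]<660)&(P[...,1]>-340)&(P[...,1]<-180)&(f['d']>0)
    m=near&(abs(P[...,2]-92)<2.5);xy=P[m][:,:2].astype(np.float32);print(n,'rack',cv2.minAreaRect(xy),np.median(P[m][:,2]))
    for lo,hi in((100,120),(120,140),(140,160),(160,167),(167,180)):
        q=P[near&(P[...,2]>lo)&(P[...,2]<hi)]
        if len(q)>8:
            c,r=cv2.minEnclosingCircle(q[:,:2].astype(np.float32));print(n,lo,len(q),np.median(q[:,2]).round(1),np.round(c,1),round(r,1),q.mean(0).round(1))
    # axis plane from the red mask: midline PCA
    hsv=cv2.cvtColor(f['p'],cv2.COLOR_RGB2HSV)
    red=((hsv[...,0]<8)|(hsv[...,0]>172))&(hsv[...,1]>150)&(hsv[...,2]>60)&near
    v,u=np.nonzero(red);pts=np.stack([u,v],1).astype(np.float32)
    L=cv2.fitLine(pts,cv2.DIST_L2,0,.01,.01).ravel()
    o,d1=ray(C,L[2],L[3]);_,d2=ray(C,L[2]+20*L[0],L[3]+20*L[1]);nn=np.cross(d1,d2);nn/=np.linalg.norm(nn)
    print(n,'plane',nn.round(4),'line',L.round(2)); np.savez('pl_'+n,n=nn,o=o)
A={k:np.load(f'pl_{k}.npz') for k in 'wts'}
for i,j in('ts','ws','wt'):
    M=np.array([A[i]['n'],A[j]['n']]);c=np.array([A[i]['n']@A[i]['o'],A[j]['n']@A[j]['o']])
    ax=np.cross(*M);ax/=np.linalg.norm(ax);ax*=np.sign(ax[2])
    out=[]
    for z in(92,135,172):
        xy=np.linalg.solve(M[:,:2],c-M[:,2]*z);out.append(xy.round(1))
    print(i+j,ax.round(3),np.degrees(np.arccos(ax[2])).round(1),*out)
E
```

```text
holes [ 572.3020923  -220.90942535   92.        ] [ 601.37271498 -298.69206801   92.        ] [ 586.83740364 -259.80074668   92.        ] 83.03758547072509 159.50718412410632
w rack ((586.6926879882812, -259.38818359375), (56.223514556884766, 126.29393768310547), 20.209091186523438) 91.59347672380866
w 100 30 104.0 [ 588.2 -253.5] 9.2 [ 590.6 -250.6  104.3]
w 120 117 131.2 [ 586.6 -256.3] 13.2 [ 590.3 -248.7  131.3]
w 140 206 154.0 [ 585.5 -256.6] 13.3 [ 589.3 -248.7  152.2]
w 160 173 165.1 [ 585.5 -256.5] 12.3 [ 587.5 -251.1  164.5]
w 167 570 169.9 [ 584.8 -257.1] 11.3 [ 585.2 -256.6  169.6]
w plane [ 0.1031 -0.9626  0.2504] line [  0.87  -0.49 324.47 252.25]
t rack ((583.9063110351562, -258.70782470703125), (56.15882873535156, 126.13600158691406), 20.263410568237305) 91.41661493400159
t 120 20 129.8 [ 578.9 -253.6] 11.8 [ 575.9 -250.2  130. ]
t 140 38 153.8 [ 582.5 -256.4] 13.3 [ 576.7 -251.6  152. ]
t 160 39 164.9 [ 581.7 -255.8] 11.9 [ 578.4 -252.9  164.6]
t 167 72 169.2 [ 582.6 -256.5] 11.3 [ 583.4 -256.9  169.5]
t plane [-0.6775 -0.7355  0.0014] line [  0.67  -0.75 410.67 225.24]
s rack ((585.5331420898438, -259.6803894042969), (59.79828643798828, 125.7319107055664), 19.896665573120117) 92.18136188602654
s 100 85 108.5 [ 583.7 -258.8] 11.0 [ 578.2 -260.6  109.1]
s 120 123 130.8 [ 582.5 -259.2] 12.9 [ 576.  -261.1  130.8]
s 140 130 150.1 [ 581.5 -258.2] 13.6 [ 575.8 -260.3  150.2]
s 160 52 163.5 [ 582.7 -257.1] 12.9 [ 576.8 -260.1  163.6]
s 167 66 170.0 [ 582.5 -257.9] 10.9 [ 581.3 -258.3  169.8]
s plane [ 0.2897 -0.9563  0.0394] line [ 8.0000e-02 -1.0000e+00  4.2034e+02  2.6262e+02]
ts [-0.032  0.031  0.999] 2.6 [ 586.2 -260.9] [ 584.9 -259.5] [ 583.7 -258.4]
ws [0.723 0.245 0.646] 49.7 [ 532.3 -277.2] [ 580.4 -260.9] [ 621.8 -246.8]
wt [-0.237  0.221  0.946] 18.9 [ 596.5 -270.3] [ 585.7 -260.3] [ 576.4 -251.7]
```

The axis leans about 2.5° toward (-x,+y). I'll turn the jaws into the plane of the lean so closing uprights the driver, then descend and grip the middle of the handle.

Emit:
jog_arm --deltas "-3 4 20 0.15 94; -3 4 60 0.3 94; -3 4 100 0.3 94; -3 4 117 0.3 94; -3 4 117 0.3 94; -3 4 117 0.3 20; -3 4 117 0.3 20; -3 4 117 0.3 20; -3 4 117 0.3 20; -3 4 117 0.3 20" --squeeze 40

```text
clock: 4.0
eef_pos: [584.4, -258.3, 133.5]
eef_rot: [3.142, -0.0, 0.852]
wrist_force: [-0.0, -0.0, -0.4]
finger_gap: 47.2
```

```bash
python3 look.py w3; python3 - <<'E'
from h import *
p,d=optics.camera('scene');np.savez('s3.npz',p=p,d=d)
cv2.imwrite('pics/s3.png',cv2.resize(p[180:360,330:510],None,fx=3.3,fy=3.3)[:,:,::-1])
E
```

```text
4.0 [-0.473  0.572  1.339 -0.     1.231  0.246] [ 584.4 -258.3  133.5] [ 3.1415 -0.      0.8518] [-0.  -0.  -0.4] 47.223328518800685
```

View pics/w3.png

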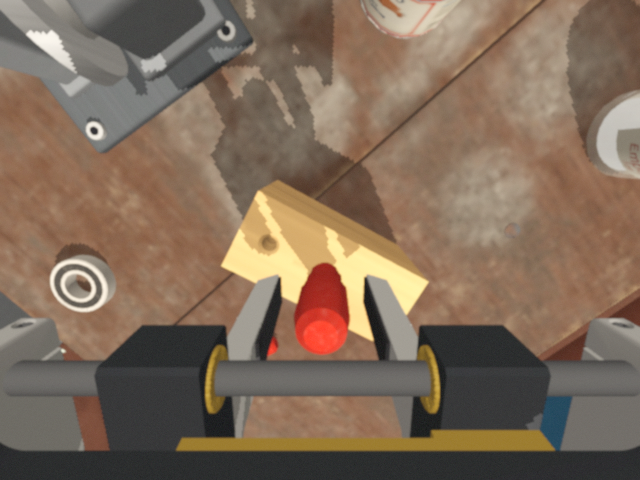

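View pics/s3.png

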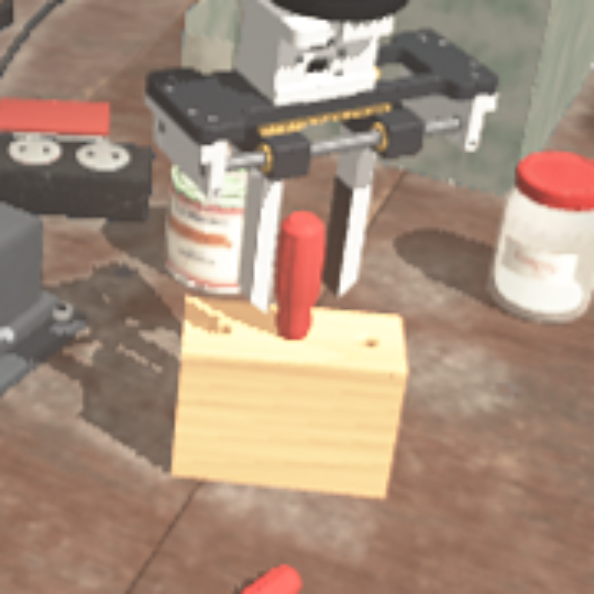

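The handle is centred between the fingers, which are still closing (gap 47). I'll finish closing, then lift straight up.

Emit:
jog_arm --deltas "0 0 0 0 15; 0 0 0 0 15; 0 0 0 0 15; 0 0 0 0 15; 0 0 0 0 15; 0 0 -5 0 15; 0 0 -25 0 15; 0 0 -60 0 15; 0 0 -100 0 15; 0 0 -130 0 15" --squeeze 40

```text
clock: 5.35
eef_pos: [584.5, -258.3, 265.7]
eef_rot: [3.14, -0.0, 0.852]
wrist_force: [0.0, -0.4, -0.7]
finger_gap: 26.0
```

```bash
python3 look.py w4; python3 - <<'E'
from h import *
p,d=optics.camera('scene');np.savez('s4.npz',p=p,d=d)
cv2.imwrite('pics/s4.png',cv2.resize(p[150:330,330:510],None,fx=3.3,fy=3.3)[:,:,::-1])
E
```

```text
5.35 [-0.473  0.477  1.172  0.     1.491  0.246] [ 584.5 -258.3  265.7] [ 3.140e+00 -4.000e-04  8.518e-01] [ 0.  -0.4 -0.7] 26.03635208465619
```

View pics/w4.png

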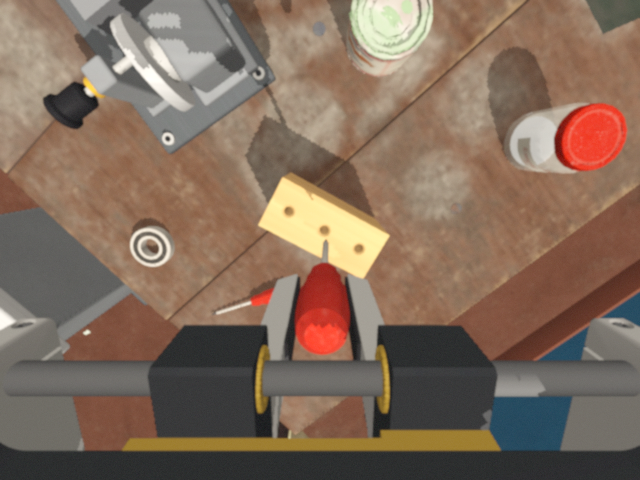

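View pics/s4.png

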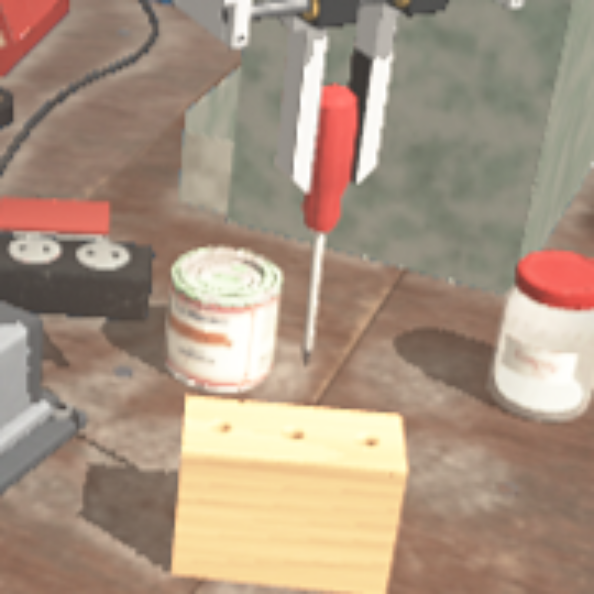

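The driver is lifted cleanly with the gap at 26 mm. Its tip is at wrist px (325,242) and scene px about (422.7,259.7), and the empty middle hole is at wrist (324,230). I'll triangulate the tip.

```bash
python3 - <<'E'
from h import *
w=np.load('w4.npz');s=np.load('s4.npz')
cv2.imwrite('pics/w4c.png',cv2.resize(w['p'][195:275,275:395],None,fx=6,fy=6,interpolation=cv2.INTER_CUBIC)[:,:,::-1])
cv2.imwrite('pics/s4c.png',cv2.resize(s['p'][215:270,400:445],None,fx=10,fy=10,interpolation=cv2.INTER_CUBIC)[:,:,::-1])
E
```

```text
(no output)
```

View pics/w4c.png

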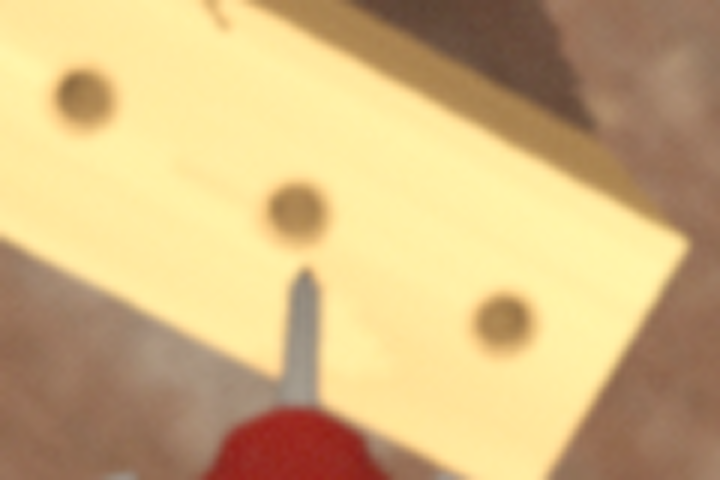

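View pics/s4c.png

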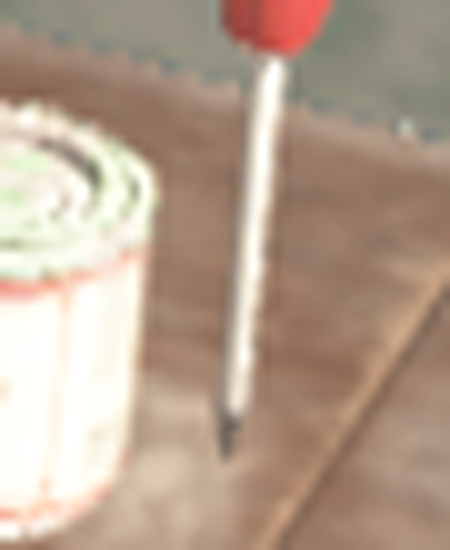

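```bash
python3 - <<'E'
from h import *
w=np.load('w4.npz');C=cam('wrist',dict(eef_pos=w['pos'],eef_rot=w['rot']));S=cam('scene')
print('hole',onplane(C,324.7,230,92))
for z in(128,132,136): print(z,onplane(C,326.2,239.7,z).round(1),onplane(S,422.5,260.5,z).round(1))
o1,d1=ray(C,326.2,239.7);o2,d2=ray(S,422.5,260.5)
A=np.stack([d1,-d2],1);k=np.linalg.lstsq(A,o2-o1,rcond=None)[0];p=o1+d1*k[0];q=o2+d2*k[1];print(p,q,(p+q)/2)
tip=(p+q)/2
R=Ro.from_euler('xyz',w['rot']).as_matrix()
for X in(p,q,tip):print('tip in tool',R.T@(X-w['pos']))
# cross-check: rack hole seen in scene
print('vertical line px scene',proj(S,[584.5,-258.3,133]),proj(S,[584.5,-258.3,260]))
print(proj(S,[585.6,-259.3,92]))
E
```

```text
hole [ 586.84200091 -260.08702666   92.        ]
128 [ 586.8 -261.8  128. ] [ 602.7 -258.3  128. ]
132 [ 587.4 -261.   132. ] [ 596.6 -259.9  132. ]
136 [ 588.1 -260.2  136. ] [ 590.6 -261.6  136. ]
[ 588.2029416  -260.0167476   136.80854369] [ 588.93224604 -262.01051763  137.09530596] [ 588.56759382 -261.01363261  136.95192482]
tip in tool [  1.0589626    3.71432145 128.90274404]
tip in tool [3.90927033e-02 5.57667042e+00 1.28618564e+02]
tip in tool [  0.54902765   4.64549593 128.76065408]
vertical line px scene [419.57405922 262.92596576] [427.37329097 202.04512072]
[417.98364779 280.60737661]
```

In wrist-camera terms the tip sits at about tool (0.4, 3.9) mm. The hole and tip are about 1 mm apart, so putting it back by the reverse path is safe. Next I'll go over the button.

Emit:
jog_arm --deltas "20 -20 -20 0 15; 60 -58 -20 0 15; 100 -96 -20 0 15; 140 -135 -20 0 15; 180 -173 -20 0 15; 215 -207 -20 0 15; 245 -235 -20 0 15; 245 -235 0 0 15; 245 -235 40 0 15; 245 -235 40 0 15"

```text
clock: 6.7
eef_pos: [567.6, 80.8, 220.2]
eef_rot: [-3.137, 0.004, 0.852]
wrist_force: [-0.3, -0.0, -0.1]
finger_gap: 25.7
```

```bash
python3 look.py w5; python3 - <<'E'
from h import *
p,d=optics.camera('scene');np.savez('s5.npz',p=p,d=d)
w=np.load('w5.npz')['p']
a=cv2.resize(w[190:290,265:385],(600,500),interpolation=cv2.INTER_CUBIC)
b=cv2.resize(p[200:300,240:340],(500,500),interpolation=cv2.INTER_CUBIC)
cv2.imwrite('pics/w5c.png',a[:,:,::-1]);cv2.imwrite('pics/s5c.png',b[:,:,::-1])
E
```

```text
6.7 [0.078 0.355 1.446 0.    1.346 0.796] [567.6  80.8 220.2] [-3.1373  0.0044  0.8519] [-0.3 -0.  -0.1] 25.733241903250864
```

View pics/w5.png

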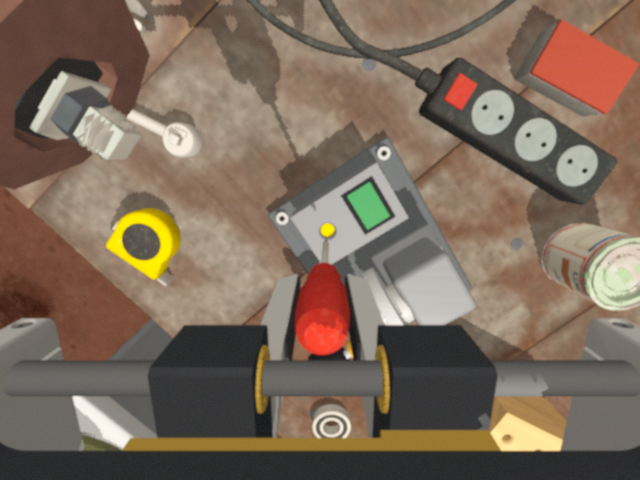

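View pics/w5c.png

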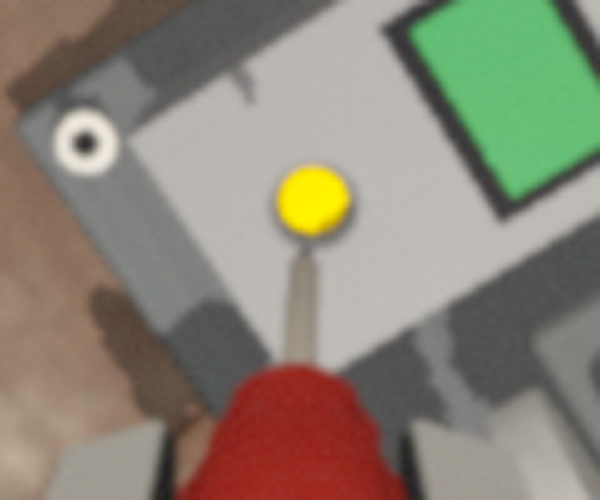

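View pics/s5c.png

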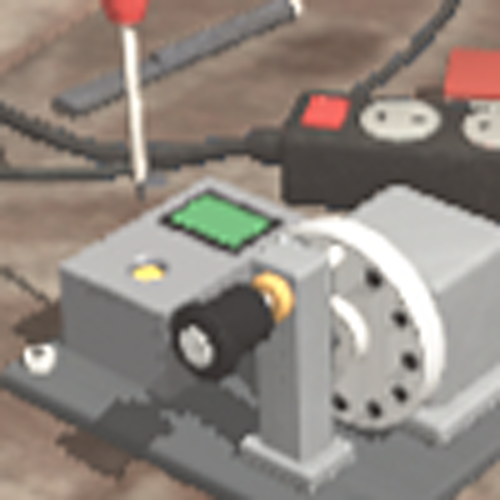

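```bash
python3 - <<'E'
from h import *
st=manip.read_state();print(st['eef_pos'].round(1),st['eef_rot'].round(4))
w=np.load('w5.npz');C=cam('wrist',dict(eef_pos=w['pos'],eef_rot=w['rot']));S=cam('scene')
R=Ro.from_euler('xyz',w['rot']).as_matrix()
b=onplane(C,327.6,230,52)
u,v=240+140/5,200+192/5; bu,bv=240+149/5,200+271/5
for zt in(87,89,91):
    t=onplane(C,326.4,239.6,zt);print('wrist tip',t.round(1),'btn',b.round(1),'need tool',(R.T@(b-t)).round(1))
    ts=onplane(S,u,v,zt);bs=onplane(S,bu,bv,52);print('scene tip',ts.round(1),'btn',bs.round(1),'need tool',(R.T@(bs-ts)).round(1))
E
```

```text
[569.1  80.8 224.1] [ 3.1415e+00 -1.0000e-04  8.5160e-01]
wrist tip [569.8  78.2  87. ] btn [571.6  78.1  52. ] need tool [ 1.3  1.7 35. ]
scene tip [581.5  86.   87. ] btn [574.2  78.4  52. ] need tool [-10.4  -0.3  35. ]
wrist tip [570.1  78.6  89. ] btn [571.6  78.1  52. ] need tool [ 0.8  1.7 37. ]
scene tip [578.8  84.   89. ] btn [574.2  78.4  52. ] need tool [-7.1  0.4 37. ]
wrist tip [570.4  79.   91. ] btn [571.6  78.1  52. ] need tool [ 0.3  1.7 39. ]
scene tip [576.1  82.   91. ] btn [574.2  78.4  52. ] need tool [-3.8  1.1 39. ]
```

The wrist view shows the tip over the button to within about 2 mm, and the small transient explains the offset. I'll descend to just above the recess and check again.

Emit:
jog_arm --deltas "0 0 5 0 15; 0 0 12 0 15; 0 0 20 0 15; 0 0 26 0 15; 0 0 30 0 15; 0 0 32 0 15; 0 0 32 0 15; 0 0 32 0 15; 0 0 32 0 15; 0 0 32 0 15"

```text
clock: 8.05
eef_pos: [569.0, 80.9, 191.5]
eef_rot: [3.141, -0.0, 0.852]
wrist_force: [-0.5, 0.4, -0.6]
finger_gap: 25.7
```

```bash
python3 look.py w6; python3 - <<'E'
from h import *
p,d=optics.camera('scene');np.savez('s6.npz',p=p,d=d)
w=np.load('w6.npz')['p']
a=cv2.resize(w[190:290,265:385],(600,500),interpolation=cv2.INTER_CUBIC)
b=cv2.resize(p[220:280,240:300],(600,600),interpolation=cv2.INTER_CUBIC)
cv2.imwrite('pics/w6c.png',a[:,:,::-1]);cv2.imwrite('pics/s6c.png',b[:,:,::-1])
E
```

```text
8.05 [ 0.077  0.378  1.484 -0.     1.28   0.796] [569.   80.9 191.5] [ 3.1415e+00 -1.0000e-04  8.5180e-01] [-0.5  0.4 -0.6] 25.725095676055712
```

View pics/w6c.png

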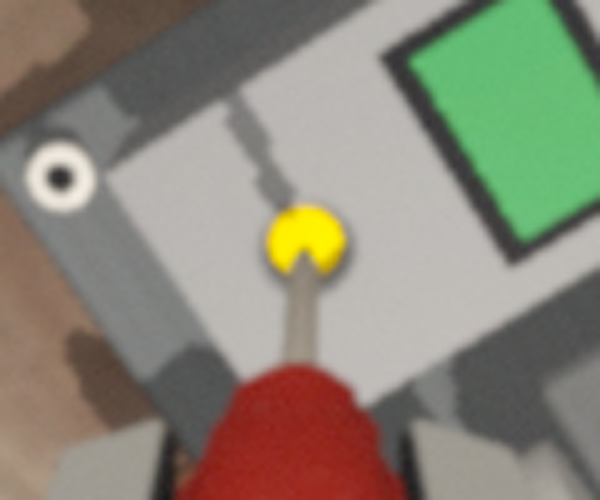

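View pics/s6c.png

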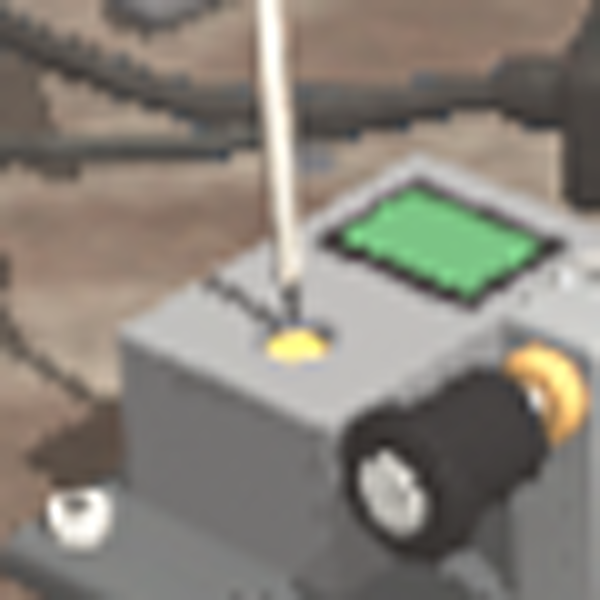

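The tip is about 8 mm above the button and lines up with its centre in both views. I'll press slowly.

Emit:
jog_arm --deltas "0 0 3 0 15; 0 0 6 0 15; 0 0 8 0 15; 0 0 9 0 15; 0 0 10 0 15; 0 0 11 0 15; 0 0 12 0 15; 0 0 13 0 15; 0 0 13 0 15; 0 0 13 0 15"

```text
clock: 9.4
eef_pos: [569.2, 81.0, 179.1]
eef_rot: [3.141, -0.001, 0.852]
wrist_force: [-1.5, 0.8, 7.2]
finger_gap: 25.9
```

```bash
python3 look.py w7
```

```text
9.4 [0.078 0.389 1.498 0.    1.254 0.796] [569.2  81.  179.1] [ 3.1408e+00 -9.0000e-04  8.5180e-01] [-1.5  0.8  7.2] 25.944426984868397
```

At 7 N it's about at the stop. I'll push slightly further to confirm the force rises steeply, then retreat in the next call.

Emit:
jog_arm --deltas "0 0 0.5 0 15; 0 0 1 0 15; 0 0 1.5 0 15; 0 0 2 0 15; 0 0 2 0 15; 0 0 2 0 15; 0 0 2 0 15; 0 0 2 0 15; 0 0 2 0 15; 0 0 2 0 15"

```text
clock: 10.7
eef_pos: [569.8, 81.1, 178.6]
eef_rot: [3.139, -0.003, 0.852]
wrist_force: [-2.7, 0.8, 16.8]
finger_gap: 25.7
```

```bash
python3 look.py w8;python3 - <<'E'
from h import *
p,d=optics.camera('scene');np.savez('s8.npz',p=p,d=d)
b=cv2.resize(p[220:280,240:300],(600,600),interpolation=cv2.INTER_CUBIC)
cv2.imwrite('pics/s8c.png',b[:,:,::-1])
E
```

```text
10.7 [0.078 0.389 1.499 0.    1.25  0.796] [569.8  81.1 178.6] [ 3.1393e+00 -2.8000e-03  8.5180e-01] [-2.7  0.8 16.8] 25.700825933809245
```

View pics/s8c.png

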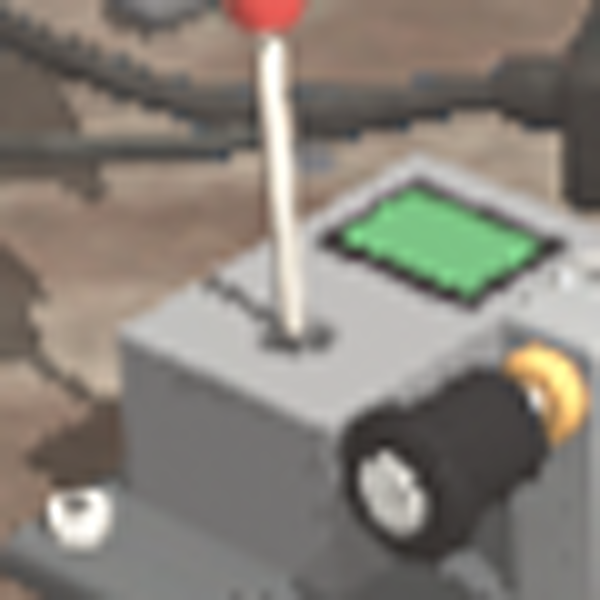

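Force rises 10 N over the last 0.5 mm of TCP motion, so it's a hard stop at tip z 47. The button is fully down. Next I'll raise the driver and return it above the rack.

Emit:
jog_arm --deltas "0 0 -30 0 15; 0 0 -70 0 15; 0 0 -107 0 15; -40 38 -107 0 15; -85 82 -107 0 15; -130 125 -107 0 15; -175 168 -107 0 15; -215 207 -107 0 15; -245 235 -107 0 15; -245 235 -87 0 15"

```text
clock: 12.05
eef_pos: [584.2, -261.4, 263.2]
eef_rot: [3.14, 0.0, 0.848]
wrist_force: [0.8, 0.7, -1.6]
finger_gap: 25.9
```

Emit:
jog_arm --deltas "0 0 5 0 15; 0 0 10 0 15; 0 0 15 0 15; 0 0 20 0 15; 0 0 25 0 15; 0 0 30 0 15; 0 0 30 0 15; 0 0 30 0 15; 0 0 30 0 15; 0 0 30 0 15"

```text
clock: 13.3
eef_pos: [584.5, -258.3, 233.6]
eef_rot: [3.141, -0.0, 0.852]
wrist_force: [0.3, 0.1, -0.3]
finger_gap: 25.8
```

```bash
python3 look.py w9; python3 - <<'E'
from h import *
p,d=optics.camera('scene');np.savez('s9.npz',p=p,d=d)
w=np.load('w9.npz')['p']
a=cv2.resize(w[195:275,275:395],None,fx=6,fy=6,interpolation=cv2.INTER_CUBIC)
b=cv2.resize(p[220:300,380:460],(600,600),interpolation=cv2.INTER_CUBIC)
cv2.imwrite('pics/w9c.png',a[:,:,::-1]);cv2.imwrite('pics/s9c.png',b[:,:,::-1])
E
```

```text
13.3 [-0.473  0.493  1.221  0.     1.427  0.246] [ 584.5 -258.3  233.6] [ 3.1414e+00 -1.0000e-04  8.5180e-01] [ 0.3  0.1 -0.3] 25.755944940300598
```

View pics/w9c.png

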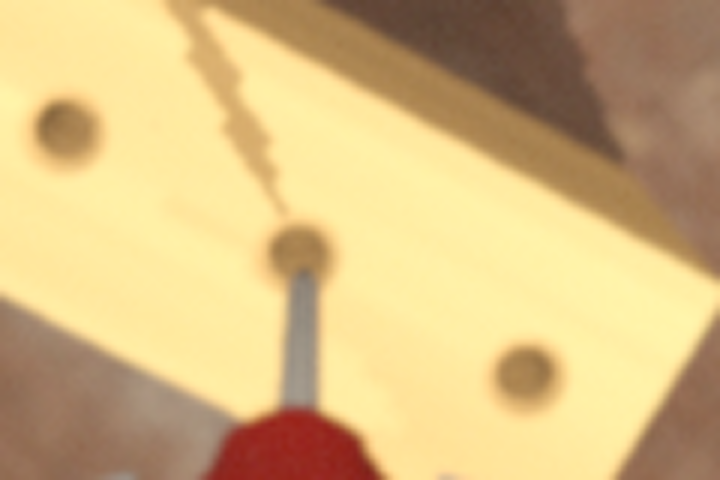

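View pics/s9c.png

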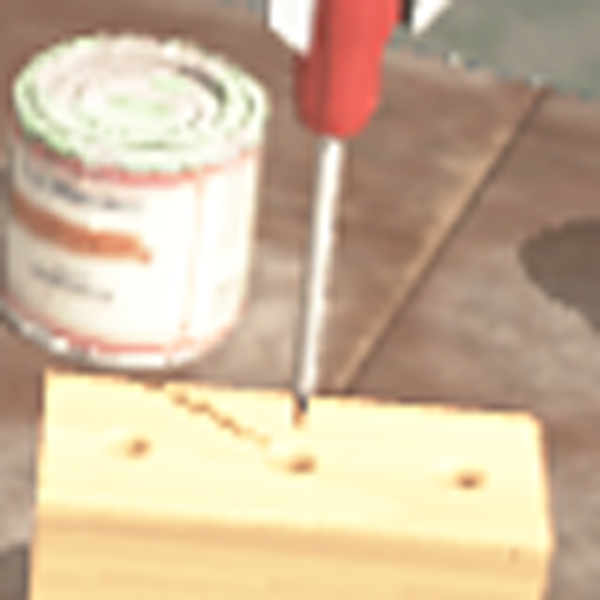

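The tip is about 10 mm above the hole and lines up with it in both views (wrist 302,270 against hole 299,255 moving down as I descend; scene 300,410 above 300,463). I'll enter the hole.

Emit:
jog_arm --deltas "0 0 5 0 15; 0 0 10 0 15; 0 0 15 0 15; 0 0 20 0 15; 0 0 25 0 15; 0 0 30 0 15; 0 0 30 0 15; 0 0 30 0 15; 0 0 30 0 15; 0 0 30 0 15"

```text
clock: 14.65
eef_pos: [584.5, -258.3, 203.6]
eef_rot: [3.141, -0.0, 0.852]
wrist_force: [0.2, -0.7, -0.3]
finger_gap: 25.9
```

```bash
python3 look.py w10; python3 - <<'E'
from h import *
p,d=optics.camera('scene')
w=np.load('w10.npz')['p']
a=cv2.resize(w[195:275,275:395],(480,320),interpolation=cv2.INTER_CUBIC)
b=cv2.resize(p[220:300,380:460],(320,320),interpolation=cv2.INTER_CUBIC)
cv2.imwrite('pics/w10c.png',np.hstack([a,b])[:,:,::-1])
E
```

```text
14.65 [-0.473  0.512  1.262  0.     1.367  0.246] [ 584.5 -258.3  203.6] [ 3.1413e+00 -1.0000e-04  8.5180e-01] [ 0.2 -0.7 -0.3] 25.878374659557718
```

View pics/w10c.png

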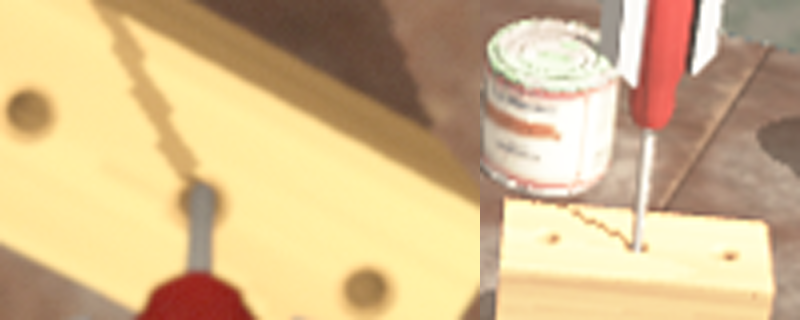

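The shaft is in the hole with no side force. I'll lower it to home.

Emit:
jog_arm --deltas "0 0 12 0 15; 0 0 24 0 15; 0 0 36 0 15; 0 0 48 0 15; 0 0 58 0 15; 0 0 64 0 15; 0 0 68 0 15; 0 0 70 0 15; 0 0 70 0 15; 0 0 70 0 15"

```text
clock: 16.0
eef_pos: [584.5, -258.3, 133.7]
eef_rot: [3.141, -0.0, 0.852]
wrist_force: [-0.0, -0.8, 0.2]
finger_gap: 25.7
```

Home height is reached. I'll release, then retreat straight up.

Emit:
jog_arm --deltas "0 0 0 0 60; 0 0 0 0 80; 0 0 0 0 80; 0 0 0 0 80; 0 0 0 0 80; 0 0 0 0 80; 0 0 -20 0 80; 0 0 -60 0 80; 0 0 -110 0 80; 0 0 -130 0 80"

```text
clock: 17.25
eef_pos: [584.9, -258.5, 266.9]
eef_rot: [3.138, -0.001, 0.852]
wrist_force: [-0.5, -0.2, 0.2]
finger_gap: 80.3
```

```bash
python3 look.py w11; python3 - <<'E'
from h import *
p,d=optics.camera('scene');np.savez('s11.npz',p=p,d=d)
w=np.load('w11.npz')
C=cam('wrist',dict(eef_pos=w['pos'],eef_rot=w['rot']));P=cloud(C,w['d'])
near=(P[...,0]>520)&(P[...,0]<660)&(P[...,1]>-340)&(P[...,1]<-180)&(w['d']>0)
m=near&(abs(P[...,2]-92)<2.5);print(cv2.minAreaRect(P[m][:,:2].astype(np.float32)))
q=P[near&(P[...,2]>167)&(P[...,2]<185)];print('top',len(q),q[:,2].max(),np.percentile(q[:,2],90),cv2.minEnclosingCircle(q[:,:2].astype(np.float32)))
a=cv2.resize(w['p'],(427,320));b=cv2.resize(p[220:300,380:460],(320,320),interpolation=cv2.INTER_CUBIC)
cv2.imwrite('pics/w11c.png',np.hstack([a,b])[:,:,::-1])
E
```

```text
17.25 [-0.473  0.476  1.171 -0.     1.49   0.246] [ 584.9 -258.5  266.9] [ 3.1375e+00 -1.0000e-03  8.5180e-01] [-0.5 -0.2  0.2] 80.33797224035929
((586.7182006835938, -259.430908203125), (56.245906829833984, 126.30033874511719), 20.211374282836914)
top 514 172.27397613770603 171.09343298007596 ((585.1238403320312, -257.2703552246094), 11.293697357177734)
```

View pics/w11c.png

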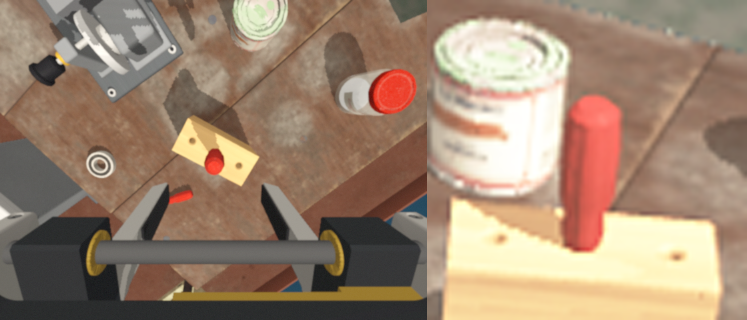

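The driver stands home: its top is at z 172, the same as before, and it leans slightly as it did at the start. Now I'll locate the knob in the fixture frame, using w1 and the earlier pictures.

```bash
python3 - <<'E'
from h import *
yaw=np.radians(-8.5);c=np.array([586.5,16.2]);ex=np.array([np.cos(yaw),np.sin(yaw)]);ey=np.array([-ex[1],ex[0]])
for n,fn in(('wrist','w1'),('top','top0'),('scene','scene0'),('wrist','w11')):
    f=np.load(fn+'.npz');C=cam(n,dict(eef_pos=f['pos'],eef_rot=f['rot'])) if n=='wrist' else cam(n)
    P=cloud(C,f['d']);hsv=cv2.cvtColor(f['p'],cv2.COLOR_RGB2HSV)
    r=P[...,:2]-c;X=r@ex;Y=r@ey
    m=(f['d']>0)&(X<-65)&(X>-130)&(abs(Y+45)<30)&(P[...,2]>75)&(P[...,2]<125)
    q=np.stack([X,Y,P[...,2]],-1)[m]
    print(n,fn,len(q),'xmin',np.percentile(q[:,0],[0,2,5]).round(1))
    for lo in range(-125,-65,5):
        k=q[(q[:,0]>=lo)&(q[:,0]<lo+5)]
        if len(k)>3: print('  ',lo,len(k),'y',k[:,1].min().round(1),k[:,1].max().round(1),'z',k[:,2].min().round(1),k[:,2].max().round(1))
E
```

```text
wrist w1 1189 xmin [-108.1 -107.6 -107.1]
   -110 238 y -60.8 -29.8 z 88.7 119.9
   -105 184 y -62.0 -29.0 z 98.6 119.9
   -100 99 y -57.0 -30.0 z 105.0 117.8
   -95 137 y -57.8 -32.8 z 98.3 116.6
   -90 135 y -58.0 -33.0 z 98.7 116.7
   -85 127 y -58.3 -32.9 z 100.4 115.9
   -80 125 y -58.3 -32.8 z 101.2 116.0
   -75 32 y -53.4 -34.7 z 105.3 114.3
   -70 112 y -55.4 -36.3 z 93.6 111.9
top top0 236 xmin [-108.2 -107.6 -106.9]
   -110 30 y -60.0 -30.3 z 90.6 120.8
   -105 38 y -61.8 -29.4 z 101.2 121.0
   -100 28 y -57.3 -32.9 z 103.8 118.0
   -95 27 y -58.1 -32.6 z 97.7 116.2
   -90 27 y -57.4 -34.1 z 101.6 117.9
   -85 30 y -57.2 -32.8 z 104.2 117.2
   -80 27 y -57.8 -34.6 z 99.1 117.1
   -75 13 y -53.6 -36.5 z 102.4 112.8
   -70 16 y -52.4 -37.1 z 94.9 114.4
scene scene0 287 xmin [-108.3 -106.5 -106. ]
   -110 63 y -59.7 -33.4 z 92.0 118.8
   -105 93 y -62.7 -31.9 z 86.5 119.9
   -100 16 y -62.4 -33.6 z 97.7 118.8
   -95 23 y -59.9 -42.5 z 96.2 116.4
   -90 25 y -58.3 -41.9 z 97.0 115.6
   -85 27 y -59.3 -39.4 z 94.5 117.0
   -80 24 y -59.9 -38.6 z 95.1 117.3
   -75 10 y -57.5 -39.7 z 99.1 116.3
   -70 6 y -54.8 -43.0 z 100.5 111.1
wrist w11 1636 xmin [-105.7 -102.4 -101.3]
   -105 145 y -62.3 -32.5 z 98.8 120.3
   -100 367 y -62.6 -29.5 z 90.0 119.9
   -95 181 y -58.9 -34.9 z 98.3 115.5
   -90 182 y -58.7 -34.9 z 99.4 116.1
   -85 190 y -58.7 -35.5 z 98.7 115.6
   -80 180 y -58.5 -35.3 z 99.3 115.6
   -75 311 y -58.4 -33.3 z 92.3 115.9
   -70 79 y -54.3 -37.3 z 95.3 113.5
```

The knob's front face is at x_f = -107.5, which puts knob_grip at x_f = -86.5, y_f = -45.4, world (494.2,-15.9,102). Diameters and heights match the description. I'll hover above it, slightly toward the rim, with the jaws along the fixture's y.

Emit:
jog_arm --deltas "15 -25 0 0.15 80; 32 -60 0 0.3 80; 50 -95 0 0.45 80; 68 -130 0 0.6 80; 86 -165 0 0.75 80; 105 -200 0 0.9 80; 121.5 -229.5 0 1.0 80; 121.5 -229.5 40 1.0 80; 121.5 -229.5 84 1.0 80; 121.5 -229.5 84 1.0 80"

```text
clock: 18.6
eef_pos: [490.0, -15.5, 176.4]
eef_rot: [3.141, 0.007, -0.148]
wrist_force: [0.5, 0.5, 0.7]
finger_gap: 80.1
```

```bash
python3 look.py w12; python3 - <<'E'
from h import *
w=np.load('w12.npz');C=cam('wrist',dict(eef_pos=w['pos'],eef_rot=w['rot']));P=cloud(C,w['d'])
yaw=np.radians(-8.5);c=np.array([586.5,16.2]);ex=np.array([np.cos(yaw),np.sin(yaw)]);ey=np.array([-ex[1],ex[0]])
st=manip.read_state();print(st['eef_pos'],st['eef_rot']);r=st['eef_pos'][:2]-c;print('TCP fixture',r@ex,r@ey)
R=P[...,:2]-c;X=R@ex;Y=R@ey
m=(w['d']>0)&(X<-50)&(X>-130)&(abs(Y+45)<30)&(P[...,2]>90)&(P[...,2]<125)
q=np.stack([X,Y,P[...,2]],-1)[m]
for lo in range(-125,-50,5):
    k=q[(q[:,0]>=lo)&(q[:,0]<lo+5)]
    if len(k)>3: print('  ',lo,len(k),'y',k[:,1].min().round(1),k[:,1].max().round(1),'z',k[:,2].min().round(1),k[:,2].max().round(1))
E
```

```text
18.6 [-0.106  0.213  1.735 -0.     1.2    1.613] [490.  -15.5 176.4] [ 3.1413  0.0067 -0.1481] [0.5 0.5 0.7] 80.08154643562057
[491.22622561 -15.65991507 178.78780288] [ 3.14146424e+00  2.74982287e-03 -1.48259361e-01]
TCP fixture -89.51807894545477 -45.5923218982089
   -105 191 y -62.4 -29.9 z 105.6 119.7
   -100 380 y -62.3 -29.5 z 94.9 119.6
   -95 209 y -58.5 -33.8 z 104.7 116.1
   -90 224 y -58.4 -33.8 z 104.6 115.5
   -85 224 y -58.4 -33.1 z 104.1 115.8
   -80 234 y -58.3 -33.1 z 103.4 115.8
   -75 322 y -58.2 -33.2 z 97.2 115.3
   -70 82 y -53.8 -39.1 z 98.5 111.9
   -65 141 y -55.2 -36.2 z 102.8 112.7
   -60 169 y -58.2 -33.9 z 106.9 117.2
   -55 263 y -58.9 -33.1 z 111.9 117.2
```

View pics/w12.png

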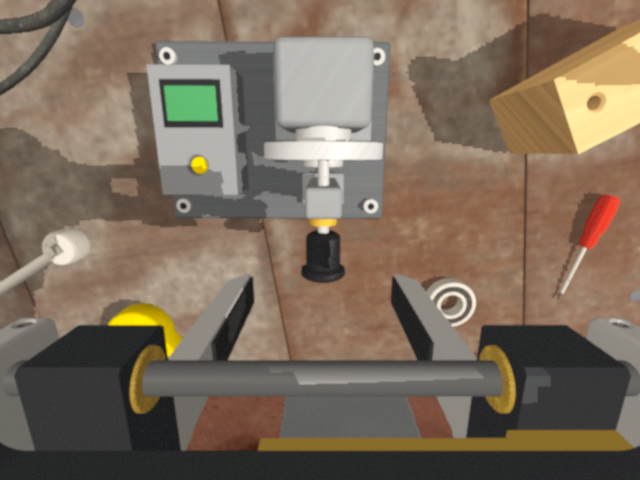

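The button is up again and bright at (199,165). The knob at (322,255) is centred between the jaws. I'll nudge 2 mm toward the fixture, descend and close.

Emit:
jog_arm --deltas "2 0 20 0 80; 2 0 45 0 80; 2 0 70 0 80; 2 0 83 0 80; 2 0 83 0 80; 2 0 83 0 10; 2 0 83 0 10; 2 0 83 0 10; 2 0 83 0 10; 2 0 83 0 10" --squeeze 60

```text
clock: 19.9
eef_pos: [493.7, -16.0, 96.5]
eef_rot: [-3.142, -0.0, -0.148]
wrist_force: [0.4, -0.6, 0.4]
finger_gap: 33.4
```

Emit:
jog_arm --deltas "0 0 0 0 10; 0 0 0 0 10; 0 0 0 0 10; 0 0 0 0 10; 0 0 0 0 10; 0 0 0 0 10; 0 0 0 0 10; 0 0 0 0 10; 0 0 0 0 10; 0 0 0 0 10"

```text
clock: 21.15
eef_pos: [493.7, -16.4, 96.5]
eef_rot: [3.141, 0.0, -0.148]
wrist_force: [-2.1, -4.9, -0.1]
finger_gap: 24.4
```

```bash
python3 look.py w13; python3 - <<'E'
from h import *
p,d=optics.camera('scene');cv2.imwrite('pics/s13.png',cv2.resize(p[180:300,220:380],(800,600),interpolation=cv2.INTER_CUBIC)[:,:,::-1])
E
```

```text
21.15 [-1.070e-01  3.210e-01  1.805e+00 -1.000e-03  1.016e+00  1.613e+00] [493.7 -16.4  96.5] [ 3.1409e+00  1.0000e-04 -1.4830e-01] [-2.1 -4.9 -0.1] 24.42585479147052
```

View pics/w13.png

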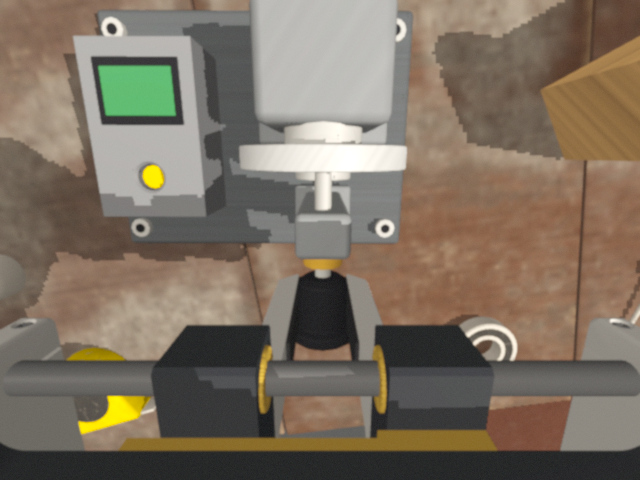

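View pics/s13.png

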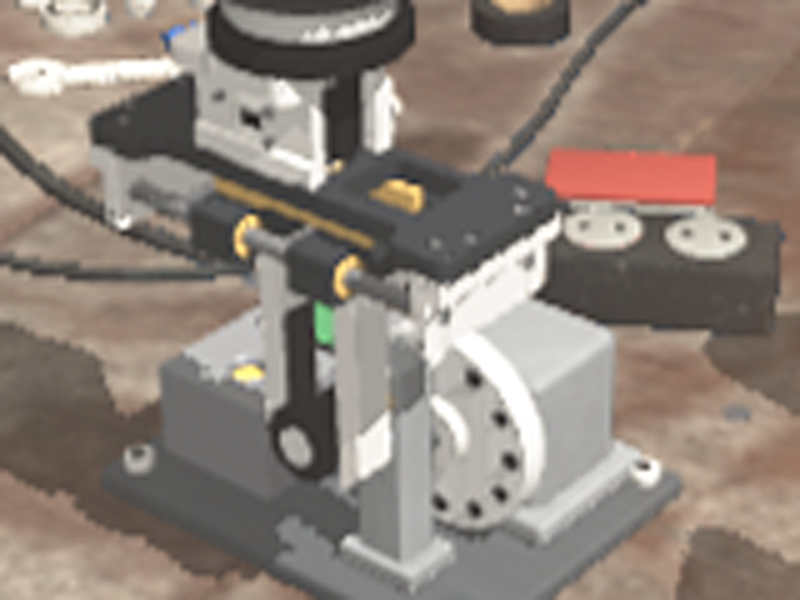

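The knob is gripped with the gap at 24.4 mm, ahead of the post. I'll pull straight back slowly, with a 0.5 mm sideways relief.

Emit:
jog_arm --deltas "-1 0.5 0 0 10; -3 0.5 0 0 10; -6 0.5 0 0 10; -9 0.5 0 0 10; -12 0.5 0 0 10; -15 0.5 0 0 10; -17 0.5 0 0 10; -19 0.5 0 0 10; -20 0.5 0 0 10; -20 0.5 0 0 10"

```text
clock: 22.5
eef_pos: [475.1, -13.7, 96.6]
eef_rot: [-3.141, -0.003, -0.148]
wrist_force: [11.0, -2.5, -9.3]
finger_gap: 24.5
```

```bash
python3 look.py w14
```

```text
22.5 [-0.106  0.282  1.858  0.     0.999  1.613] [475.1 -13.7  96.6] [-3.1414 -0.0034 -0.1483] [11.  -2.5 -9.3] 24.542443970916377
```

The pin has moved about 18.8 mm with an 11 N pull. I'll draw on to the solid stop.

Emit:
jog_arm --deltas "-0.5 0 0 0 10; -1 0 0 0 10; -1.5 0 0 0 10; -2 0 0 0 10; -2.5 0 0 0 10; -3 0 0 0 10; -3 0 0 0 10; -3 0 0 0 10; -3 0 0 0 10; -3 0 0 0 10"

```text
clock: 23.8
eef_pos: [473.6, -13.4, 96.7]
eef_rot: [-3.141, -0.007, -0.148]
wrist_force: [23.6, -3.3, -17.2]
finger_gap: 24.3
```

```bash
python3 look.py w15; python3 - <<'E'
from h import *
p,d=optics.camera('scene');np.savez('s15.npz',p=p,d=d)
cv2.imwrite('pics/s15.png',cv2.resize(p[190:340,220:470],(800,480),interpolation=cv2.INTER_CUBIC)[:,:,::-1])
a,b=np.load('w13.npz'),np.load('w15.npz');cv2.imwrite('pics/w15c.png',np.hstack([cv2.resize(x['p'][130:370,220:420],(400,480),interpolation=cv2.INTER_CUBIC) for x in(a,b)])[:,:,::-1])
E
```

```text
23.8 [-0.106  0.277  1.864  0.     0.993  1.613] [473.6 -13.4  96.7] [-3.1412 -0.0073 -0.1484] [ 23.6  -3.3 -17.2] 24.343026531341028
```

View pics/w15c.png

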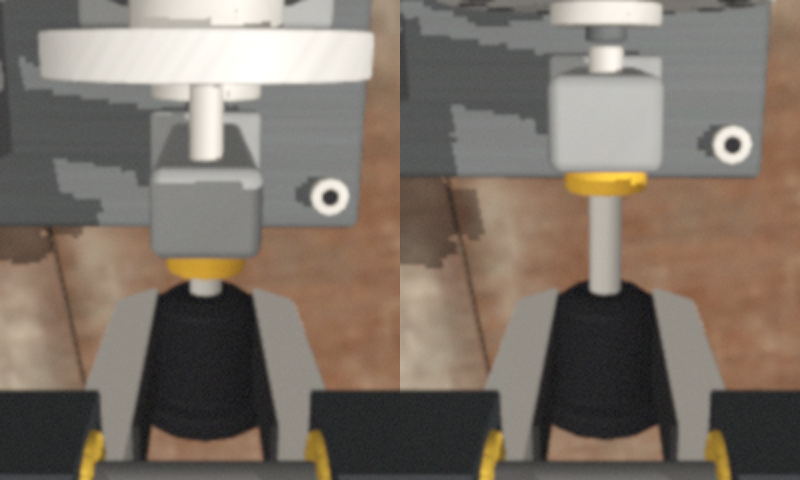

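View pics/s15.png

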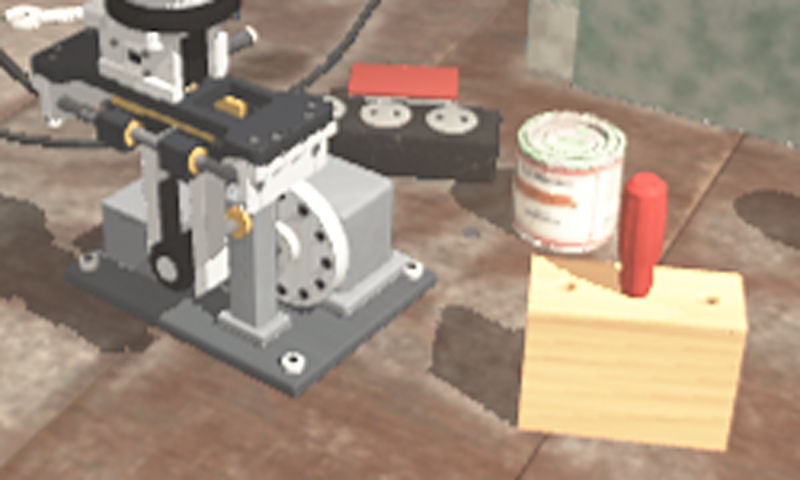

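TCP travel is 20.3 mm, the force rose from 11 to 24 N over the last 1.5 mm, and the knob hasn't slipped in the jaws. The pin is on its stop, and the driver is standing in the rack. I'll make one last check of the top view and the drift, then hand in.

```bash
python3 - <<'E'
from h import *
p,d=optics.camera('top');cv2.imwrite('pics/top_end.png',p[:,:,::-1])
t=np.load('top0.npz')['p']
for n,(u0,v0,u1,v1) in dict(tin=(330,130,378,180),tape=(180,295,230,338),bearing=(335,303,372,340)).items():
    print(n,cv2.absdiff(p[v0:v1,u0:u1],t[v0:v1,u0:u1]).mean().round(2))
st=manip.read_state();print(st['clock'],st['eef_pos'],st['wrist_force'],st['finger_gap'])
print(workorder.sign_off())
E
```

```text
tin 2.68
tape 2.04
bearing 2.7
23.95 [473.63675606 -13.40552108  96.71521327] [ 23.74292636  -4.00941662 -16.66069605] 24.26951829505556
the job is handed in; nothing more can be done
None
```

The job is done and was handed in at about 24 s of the 54 s allowed. `sign_off()` reports no verdict, so these are my own checks.

- **Button:** I took the larger red driver from the rack and pressed the yellow button with its tip. The tip reached z ≈ 47 mm, and the force rose from 7 to 17 N over the last 0.5 mm, which indicates the solid stop. The button was up again in the later wrist pictures.
- **Driver:** It is back in the rack's middle hole and released. Its top is at z ≈ 172 mm, the same as at the start, and it leans only about 2°. The last scene picture shows it still standing there.
- **Index pin:** I gripped the knob and drew it back along the fixture's -x. The gripper moved 20.3 mm, ending against the stop at about 24 N. The last wrist picture shows the knob had not slipped in the jaws and the pin well back from the plate. It was still held when I handed in.
- **Bystanders:** The top-view patches of the tin, tape and bearing are unchanged from the start.

**Disagreements:**
- The camera measurements differed by 2–4 mm between views, partly from pictures taken before the arm had settled. They stayed within the clearances.
- While the knob is held there is also about 17 N of vertical force at the wrist, which I could not explain. The total stays well under the 120 N limit.

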